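Key the drive hub onto the capper spindle and cap it with its collar

TASK

The blue hub sits too high on the spindle because its tabs rest on the shoulder: turn it on the shaft, without lifting it off, until the tabs drop into the keyways and it is fully home on the flange. Then put the orange collar over the spindle's pin, flange down, flat on the hub, and let go. Leave everything else on the table where it is.

Things in the scene. Friction and masses are not known exactly. Their poses are not given: they have to be found in the camera images.
- spindle: Locked, fixed upright keyed spindle on a green base plate, 140 x 120 x 15 mm. Origin under the plate's centre on the spindle axis, z up; its two keyways lie along its +x and -x, and yellow stripes on plate and flange point along them. On the plate stands a round steel flange, 80 mm across, its top 25 mm above the table; the keyed shaft rises from it.
- seat (a point): Point on the spindle axis in the flange's top face, 25 mm above the table, where the underside of the hub sits when home. Axes as the spindle's (x along the keyways).
- shoulder (a point): Point on the axis at the height of the keyed shaft's top, 57 mm above the table. The shaft is 47 mm across; two opposite keyways, 17 mm wide, are cut in its sides from shoulder to flange, down to a round core 22 mm across.
- pin_tip (a point): Top of the plain round pin on the axis, 115 mm above the table: 16 mm across, rising from the shoulder, its last 8 mm tapering to 8 mm across.
- hub: Blue octagonal ring, loose, about 0.45 kg, 61 mm across opposite outer flats, 60 mm tall, bore 50 mm. Origin: centre of its underside; z up. Outer flats, 25 mm wide, face its x and y axes and the diagonals. It starts round the shaft, tabs resting on the shoulder, underside 20 mm above the seat, turned 0.6 to 2.54 rad anticlockwise from above off the keyways.
- tab (a point): Middle of one of the hub's two red inner tabs, on the hub's +x side, 19 mm from its axis; the other is opposite. Tabs are 12 mm wide, reach in to 12.5 mm from the axis, 12 to 22 mm above the hub's underside; white stripes on rim and side mark them. Either fits either keyway; within about 0.09 rad of in line the hub drops 20 mm by its own weight.
- collar: Orange plastic clamp collar, loose, upright on the table, about 0.15 kg, 60 mm tall: octagonal flange 70 mm across and 10 mm thick at the bottom, octagonal grip neck 40 mm across flats above (flats face its x, y and diagonals), 19 mm bore right through. Origin: centre of its underside; z up. It fits over the pin and rests on the hub's rim.
- spare_ring: plain black rubber ring, 70 mm across, 20 mm tall, a bystander.
- jar: closed jar, 56 mm across, 75 mm tall, a bystander.
- screwdriver: screwdriver lying on the table, a bystander.
- wrench: wrench lying on the table, a bystander.
- black_cap: black plastic nozzle cap, 36 mm across, 60 mm tall, a bystander.
- wood_block: plain wooden block 60 x 100 x 35 mm, a bystander.
Not all that is in view belongs to the job. Leave any green look-alike of the hub alone. Several things look just like the collar: the one meant starts nearest to the robot's base.

How it is judged:
On the way, in this order (a step that is already met when the one before it is completed fails the run):
1. the hub has dropped into the keyways and is home on the flange (z of hub in the frame of seat between -0.0025 and 0.0025 m and horizontal distance between hub and seat below 0.004 m and angle between hub's own z axis and vertical below 0.06 rad), for 0.2 s.
2. the collar is over the pin, flat on the hub (z of collar in the frame of seat between 0.057 and 0.063 m and horizontal distance between collar and seat below 0.004 m and angle between collar's own z axis and vertical below 0.06 rad), for 0.2 s.
At the end, for the whole second after the job is handed in: The hub's underside is on the flange (within 2.5 mm of the seat's height, within 4 mm of the axis, upright within 0.06 rad) and the collar, flange down, rests on the hub (underside 60 mm above the seat within 3 mm, within 4 mm of the axis, upright within 0.06 rad); both at rest and released (all of step 1 and all of step 2 and linear speed of each of hub, collar below 0.02 m/s); the robot touches nothing.
It fails at once if the hub is lifted off the shaft (z of hub in the frame of seat above 0.034 m).
It fails at once if another thing on the table is moved by more than 30 mm (distance of any of spare_ring, jar, screwdriver, wrench, black_cap, wood_block from where it was at the start of the episode above 0.03 m).
It also fails if it takes over 51 s, if anything falls off the work surface, if the arm or the gripper's body presses on something with over 40 N, if the wrist force passes 120 N, or if a joint passes its speed limit or range.

ROBOT

A 7-joint arm with a two-finger parallel gripper is mounted at the origin on the work surface. World frame = base frame: x ahead of the robot, y to its left, z up, the work surface at z = 0. Lengths are in m, angles in rad, forces in N, time in s.
With the tool pointing down it reaches from about 0.35 to 0.9 m from the base axis. Payload 8.1 kg.
Tool frame: the origin (TCP) lies midway between the tips of the shut fingers; the grasp point (between the pads) lies 19 mm behind it; z points along the fingers, y is the line along which they close (so a half turn about z gives the same grasp; the last joint's range is limited). The gripper opens to 92 mm and grips with 3 to 60 N. Pads are 19 mm wide; open, the fingers measure 130 mm over their backs; the gripper's body (75 mm by 190 mm) begins 47 mm behind the grasp point.
Start: joints at [1.108, 0.434, 0.025, 1.573, -0.012, 1.134, -0.075], TCP at [0.22, -0.585, 0.227] pointing down, gripper open.
Joint ranges: [-2.62, 2.62], [-0.44, 2.09], [-1.27, 1.32], [0.08, 2.57], [-1.32, 4.46], [0.12, 2], [-2.74, 2.74]. Speed limits (rad/s): [2.22, 2.22, 3.01, 3.01, 3.14, 3.14, 3.14].

INTERFACE

Orientations are given as a rotation vector (axis times angle).
In Python, from cell import arm gives the robot as it stands.
- The arm moves only by the tool move_arm, never from a script. Its argument "motion" is a list of rows, each an object of numbers: "tx", "ty", "tz": the shift along the tool's x, y, z normalised to -1 to 1, where 1 is 1000 mm; "twist": the turn about the tool's z normalised to -1 to 1, where 1 is pi/2 rad. In form: [{"tx": .., "ty": .., "tz": .., "twist": ..}, ...]. A call has 1 to 12 rows; each row shifts and turns the commanded pose from where the row before left it, along the tool's axes as they then stand; what a row does not reach is not made up. A row lasts 1/10 s, in which the tool goes at most 50 mm and 8.59 degrees, less where a joint would pass 70% of its speed; a pose out of reach is approached as far as the arm can. A call with a number of a shift or a turn outside -1 to 1 is refused whole. A call with a gripper value outside its range is refused whole. "gripper" is the gripper's target within -1 to 1 (shut at 1, half-way at 0, fully open at -1), set as the call begins (left out, the last holds). The fingers move at their own pace and stop on an object; "squeeze" is the grip in N (left out, the last holds). Time passes only in rows, so rows that do not move let the fingers close. It gives the time, the measured TCP pose, the force, the opening and the grip force at its end, in the units of the state.
- arm.observe(): the state, without advancing time (a new reading comes with each control period).
- arm.get_image(name): name is "side" or "top"; returns the picture (420x560x3 uint8, red, green, blue); there is no depth.
- arm.calibration(name): a dict with "K" (3x3 intrinsics, pixels), "T" (4x4, takes a point from camera to world coordinates). Camera axes: x right, y down, z forward; pixel columns grow to the right and rows downward; lengths in m; the calibration is good to about 2 mm. A picture is of the moment at which its call begins. calibration takes no time and is no camera call.
- arm.sign_off(): hands the job in; it is judged then, once.
Trained networks look in the newest picture that a camera, given by its name, has taken for a name from the list of things; names that differ only in an ending like _2 or _b are one class to them, and where a whole thing is asked for, a point or a joint stands for the part that bears it (a point fixed in the world has none). Each returns a list of dicts, best first, with "conf" (0 to 1); they miss things now and then, are a little off and sometimes report something else, mostly with a low value. They report only what shows in the picture. A call takes as long as a camera call. They do not tell look-alikes from the thing itself.
- arm.look_for(camera, query): "point" ([column, row] as shares, 0 to 1, of the picture: columns of its width, rows of its height, amid what is visible of it).
- arm.regions_of(camera, query): "region" (420x560 bool, what is visible of it) and "point" ([column, row] as shares, 0 to 1, of the picture: columns of its width, rows of its height, amid what is visible of it).
- arm.place_of(camera, query): "point" ([column, row] as shares, 0 to 1, of the picture: columns of its width, rows of its height: a listed point, or the origin of a listed thing).
The state is a dict: "clock": time; "joints": joint angles; "dq": joint speeds; "joint_efforts": joint torques, N m; "position": TCP position; "ee_rot": TCP orientation; "force": force on the tool from outside, world axes, zero at the start; "ft_torque": the same for the moment, N m; "width": opening from 0.0 (shut) to 1.0 (fully open); "gripper_force": force on a finger pad.
Only numpy, scipy, OpenCV 4.12 (cv2) and the standard library are available. Lean on these libraries where they do the work, as an engineer would, in place of code of your own. Each camera call takes 0.05 s, during which the arm holds its last target. There are 200 camera calls.

## Working session

There is one attempt and no reset: what is moved stays moved. The work goes in short steps, Python scripts to look and compute and a tool call to move; the robot and the scene stay as the last step left them, time stands still between calls to the robot, and variables do not carry over. Pictures are saved under pics/ and viewed, at most 10 in all, crops included, and the job is handed in when it is done.

Besides the shell and the picture viewer there is one more tool, called after "Call:" in YAML: its name, and indented under it one key for each argument. move_arm: Moves the arm, as the interface text tells. Scaled input: -1 to 1 covers 1000 mm each way for a shift and pi/2 rad each way for a turn. Its arguments: {"type":"object","properties":{"motion":{"type":"array","items":{"type":"object","properties":{"tx":{"type":"number"},"ty":{"type":"number"},"tz":{"type":"number"},"twist":{"type":"number"}}}},"gripper":{"type":"number"},"squeeze":{"type":"number"}},"required":["motion"]}

```bash
mkdir -p pics
cat > h.py <<'E'
import numpy as np, cv2
from cell import arm
def ray(cam,pt):
    c=arm.calibration(cam);K=np.array(c["K"]);T=np.array(c["T"])
    d=T[:3,:3]@np.linalg.inv(K)@np.array([pt[0],pt[1],1.]);return T[:3,3],d
def atz(cam,pt,z):
    o,d=ray(cam,pt);return o+d*(z-o[2])/d[2]
def proj(cam,p):
    c=arm.calibration(cam);K=np.array(c["K"]);T=np.linalg.inv(np.array(c["T"]))
    q=K@(T[:3,:3]@np.array(p)+T[:3,3]);return q[:2]/q[2]
def px(p): return np.array(p)*[560,420]
def snap(cam,name):
    im=arm.get_image(cam);cv2.imwrite("pics/"+name,cv2.cvtColor(im,cv2.COLOR_RGB2BGR));return im
E
python3 - <<'E'
from h import *
np.set_printoptions(precision=4,suppress=True)
for c in("top","side"):
    snap(c,c+"0.png"); print(c,np.array(arm.calibration(c)["T"])[:3,3])
    for q,z in(("hub",.045),("spindle",0),("seat",.025),("pin_tip",.115),("tab",.062),("collar",0)):
        for r in arm.place_of(c,q)[:5]:
            p=px(r["point"]);print(c,q,round(r["conf"],2),p,atz(c,p,z))
s=arm.observe();print(s)
E
```

```text
top [ 0.4818 -0.0633  1.1999]
top hub 0.89 [334.824 238.602] [ 0.4818 -0.1969  0.045 ]
top hub 0.74 [334.6   289.716] [ 0.3639 -0.1953  0.045 ]
top hub 0.19 [335.104 233.1  ] [ 0.4945 -0.1977  0.045 ]
top spindle 0.95 [334.488 238.098] [ 0.483  -0.2013  0.    ]
top spindle 0.69 [123.424 229.32 ] [0.5062 0.307  0.    ]
top seat 0.67 [333.984 234.192] [ 0.4922 -0.1974  0.025 ]
top seat 0.6 [241.416 126.882] [0.7489 0.0212 0.025 ]
top pin_tip 0.87 [334.32  237.888] [ 0.4833 -0.1878  0.115 ]
top pin_tip 0.56 [239.12 128.52] [0.7248 0.0198 0.115 ]
top tab 0.97 [330.512 295.68 ] [ 0.3522 -0.1839  0.062 ]
top tab 0.71 [328.776 233.394] [ 0.4937 -0.1812  0.062 ]
top tab 0.69 [250.992 275.898] [ 0.3978 -0.0032  0.062 ]
top collar 0.87 [207.312 252.084] [0.4506 0.105  0.    ]
top collar 0.61 [260.904 213.486] [ 0.5431 -0.024   0.    ]
side [ 0.4742 -0.7488  0.6589]
side hub 0.96 [176.008 308.196] [ 0.361  -0.2386  0.045 ]
side hub 0.88 [244.888 278.208] [ 0.4911 -0.1879  0.045 ]
side spindle 0.88 [243.096 294.084] [ 0.4846 -0.1882  0.    ]
side seat 0.57 [242.704 288.708] [ 0.4848 -0.196   0.0
[... 176 characters left out ...]
.062 ]
side collar 0.83 [223.496 206.01 ] [0.463  0.1047 0.    ]
side collar 0.65 [244.72 281.82] [ 0.491  -0.1566  0.    ]
side collar 0.6 [261.296 236.082] [ 0.5427 -0.024   0.    ]
{'clock': 0.7, 'joints': array([ 1.1084,  0.4345,  0.025 ,  1.5732, -0.0116,  1.134 , -0.0751]), 'dq': array([ 0.0015, -0.0004, -0.0002,  0.0005, -0.0012,  0.0005, -0.0003]), 'joint_efforts': array([ -0.    , -66.7493,   0.984 , -31.4757,  -0.0606,   0.0326,
         0.    ]), 'position': array([ 0.22  , -0.585 ,  0.2268]), 'ee_rot': array([ 3.0909,  0.562 , -0.    ]), 'force': array([ 0.6306, -0.1915, -0.4997]), 'ft_torque': array([ 0.0519, -0.0093, -0.0117]), 'gripper_force': 0.0, 'width': 0.9983320692547585}
```

View pics/top0.png

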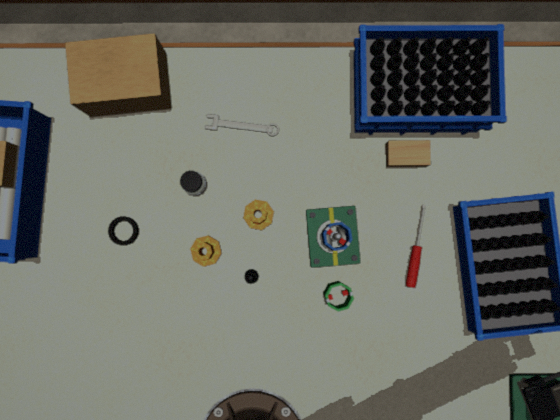

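View pics/side0.png

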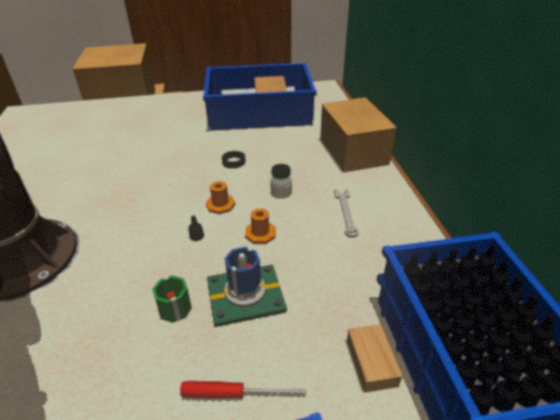

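The top view shows the blue hub at (334,237) and the green look-alike at (338,295). There are two collars: (206,251) is the nearer to the base, (259,214) the farther. Next I'll enlarge the hub to read its yaw.

Run:
```python
from h import *
np.set_printoptions(precision=4,suppress=True)
t=cv2.imread("pics/top0.png");s=cv2.imread("pics/side0.png")
a=cv2.resize(t[198:276,295:373],(390,390),interpolation=cv2.INTER_CUBIC)
b=cv2.resize(s[235:325,200:290],(390,390),interpolation=cv2.INTER_CUBIC)
cv2.imwrite("pics/crop0.png",np.hstack([a,b]))
# green plate
hsv=cv2.cvtColor(t,cv2.COLOR_BGR2HSV)
m=cv2.inRange(hsv,(50,60,30),(90,255,200));m[:, :300]=0;m[:,370:]=0;m[:200]=0;m[272:]=0
pts=np.argwhere(m)[:,::-1].astype(np.float32)
r=cv2.minAreaRect(pts);bx=cv2.boxPoints(r);w=np.array([atz("top",p,.015) for p in bx]);print(w,w.mean(0))
y=cv2.inRange(hsv,(20,120,90),(35,255,255));y[:, :310]=0;y[:,360:]=0;y[:200]=0;y[275:]=0
yp=np.argwhere(y)[:,::-1];W=np.array([atz("top",p,.015) for p in yp]);print(len(W),cv2.fitLine(W[:,:2].astype(np.float32),cv2.DIST_HUBER,0,.01,.01).ravel())
rm=cv2.inRange(hsv,(0,120,80),(8,255,255))|cv2.inRange(hsv,(170,120,80),(180,255,255))
rm[:, :318]=0;rm[:,352:]=0;rm[:218]=0;rm[255:]=0
n,l,st,c=cv2.connectedComponentsWithStats(rm)
for i in range(1,n):print(st[i],c[i],atz("top",c[i],.067))
bl=cv2.inRange(hsv,(100,80,40),(125,255,255));bl[:, :310]=0;bl[:,360:]=0;bl[:210]=0;bl[265:]=0
c=cv2.minEnclosingCircle(np.argwhere(bl)[:,::-1].astype(np.float32));print("blue",c,atz("top",c[0],.105))
for q in("top","side"):
  R=arm.regions_of(q,"collar")
  for r in R[:3]:
    p=px(r["point"]);print(q,p,r["conf"],atz(q,p,0))
```

```text
[[ 0.5517 -0.131   0.015 ]
 [ 0.5619 -0.2484  0.015 ]
 [ 0.4244 -0.2592  0.015 ]
 [ 0.4144 -0.1425  0.015 ]] [ 0.4881 -0.1953  0.015 ]
122 [ 0.9968  0.0794  0.4869 -0.1961]
[327 229   5   6  19] [329.     231.5263] [ 0.4979 -0.1813  0.067 ]
[339 238   7   7  32] [341.9062 240.9688] [ 0.4763 -0.2105  0.067 ]
blue ((336.5756530761719, 235.87269592285156), 15.08144760131836) [ 0.4877 -0.1939  0.105 ]
top [206.024 250.194] 0.58 [0.4552 0.1081 0.    ]
top [253.904 211.68 ] 0.56 [ 0.5475 -0.0071  0.    ]
top [331.8   237.216] 0.37 [ 0.4851 -0.1949  0.    ]
side [220.976 198.114] 0.67 [0.4586 0.1391 0.    ]
side [259.896 227.598] 0.58 [0.5433 0.0061 0.    ]
```

View pics/crop0.png

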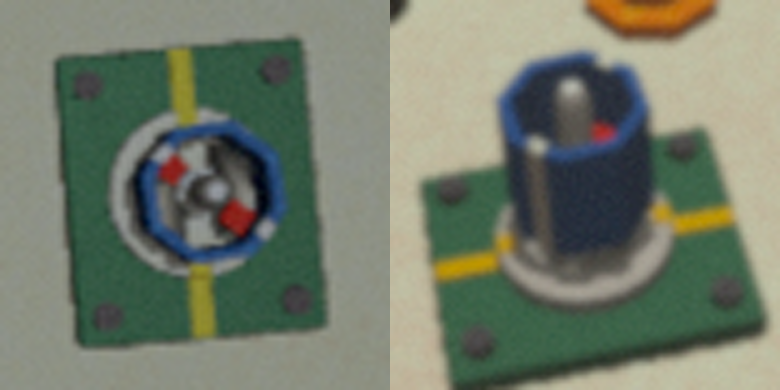

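The spindle sits at about (0.487,-0.1955) with yaw 0.08. The hub's tabs are at yaw 0.935, so it needs a clockwise turn of about 0.857 rad. I'll grasp the hub with tool y at -0.636, which is a diagonal flat.

Call:
move_arm:
  motion:
    - {"tx": 0.0387, "ty": -0.0271}
    - {"tx": 0.0387, "ty": -0.0271}
    - {"tx": 0.0387, "ty": -0.0271}
    - {"tx": 0.0387, "ty": -0.0271}
    - {"tx": 0.0387, "ty": -0.0271}
    - {"tx": 0.0387, "ty": -0.0271}
    - {"tx": 0.0387, "ty": -0.0271}
    - {"tx": 0.0387, "ty": -0.0271}
    - {"tx": 0.0387, "ty": -0.0271}
    - {"tx": 0.0387, "ty": -0.0271}
    - {"twist": -0.0915}
    - {"twist": -0.0915}
  gripper: -1

```text
invalid input
```

```bash
cat >> h.py <<'E'
def need(x,y,z,yaw=None):
    """tool-frame shift to target, and twist (units) to bring tool y to yaw (mod pi)"""
    from scipy.spatial.transform import Rotation as R
    s=arm.observe();M=R.from_rotvec(s["ee_rot"]).as_matrix()
    d=M.T@(np.array([x,y,z])-s["position"]);yy=np.arctan2(M[1,1],M[0,1])
    print("t",round(s["clock"],2),"pos",s["position"],"yaw_y",yy,"tilt",np.arccos(-M[2,2]),"F",s["force"],"j",s["joints"],"w",s["width"],s["gripper_force"])
    print("shift",d,"twist units",None if yaw is None else -(((yaw-yy+np.pi/2)%np.pi)-np.pi/2)/(np.pi/2))
E
python3 -c "
from h import *
np.set_printoptions(precision=4,suppress=True)
need(.487,-.1955,.078,-.636)"
```

```text
t 0.8 pos [ 0.22   -0.585   0.2268] yaw_y -1.2110508187846047 tilt 0.00010717946896184361 F [ 0.253   0.2678 -0.2456] j [ 1.1084  0.4345  0.025   1.5732 -0.0116  1.134  -0.0751] w 0.9992957804213574 0.0
shift [ 0.387  -0.2706  0.1487] twist units -0.36608872135444626
```

The call was refused, probably because each row needs all four keys.

Call:
move_arm:
  motion:
    - {"tx": 0.0387, "ty": -0.0271, "tz": 0.0, "twist": 0.0}
    - {"tx": 0.0387, "ty": -0.0271, "tz": 0.0, "twist": 0.0}
    - {"tx": 0.0387, "ty": -0.0271, "tz": 0.0, "twist": 0.0}
    - {"tx": 0.0387, "ty": -0.0271, "tz": 0.0, "twist": 0.0}
    - {"tx": 0.0387, "ty": -0.0271, "tz": 0.0, "twist": 0.0}
    - {"tx": 0.0387, "ty": -0.0271, "tz": 0.0, "twist": 0.0}
    - {"tx": 0.0387, "ty": -0.0271, "tz": 0.0, "twist": 0.0}
    - {"tx": 0.0387, "ty": -0.0271, "tz": 0.0, "twist": 0.0}
    - {"tx": 0.0387, "ty": -0.0271, "tz": 0.0, "twist": 0.0}
    - {"tx": 0.0387, "ty": -0.0271, "tz": 0.0, "twist": 0.0}
    - {"tx": 0.0, "ty": 0.0, "tz": 0.0, "twist": -0.0915}
    - {"tx": 0.0, "ty": 0.0, "tz": 0.0, "twist": -0.0915}
  gripper: -1

```text
clock: 2.0
position: [0.488, -0.193, 0.2268]
ee_rot: [-2.974, -1.013, -0.001]
force: [-1.0, -0.6, 0.0]
width: 0.999
gripper_force: 0.0
```

```bash
python3 -c "
from h import *
np.set_printoptions(precision=4,suppress=True)
need(.487,-.1955,.078,-.636)"
```

```text
t 2.0 pos [ 0.488  -0.193   0.2268] yaw_y -0.9139764687485055 tilt 0.0004120258120567212 F [-1.0165 -0.5959  0.0068] j [ 0.4628  0.2882 -0.2374  1.8005  0.0763  1.0616 -0.7163] w 0.9992774640211766 0.0
shift [-0.0024  0.0014  0.1488] twist units -0.1769653162582177
```

Call:
move_arm:
  motion:
    - {"tx": -0.0024, "ty": 0.0014, "tz": 0.0, "twist": -0.0885}
    - {"tx": 0.0, "ty": 0.0, "tz": 0.02, "twist": -0.0885}
    - {"tx": 0.0, "ty": 0.0, "tz": 0.045, "twist": 0.0}
    - {"tx": 0.0, "ty": 0.0, "tz": 0.045, "twist": 0.0}
    - {"tx": 0.0, "ty": 0.0, "tz": 0.03, "twist": 0.0}
    - {"tx": 0.0, "ty": 0.0, "tz": 0.019, "twist": 0.0}
    - {"tx": 0.0, "ty": 0.0, "tz": 0.0, "twist": 0.0}
  gripper: -1

```text
clock: 2.7
position: [0.484, -0.1972, 0.0654]
ee_rot: [-2.808, -1.401, 0.005]
force: [0.2, -0.3, -0.9]
width: 1.001
gripper_force: 0.0
```

Call:
move_arm:
  motion:
    - {"tx": 0.0, "ty": 0.0, "tz": 0.0, "twist": 0.0}
    - {"tx": 0.0, "ty": 0.0, "tz": 0.0, "twist": 0.0}
    - {"tx": 0.0, "ty": 0.0, "tz": 0.0, "twist": 0.0}
    - {"tx": 0.0, "ty": 0.0, "tz": 0.0, "twist": 0.0}
    - {"tx": 0.0, "ty": 0.0, "tz": 0.0, "twist": 0.0}
    - {"tx": 0.0, "ty": 0.0, "tz": 0.0, "twist": 0.0}
  gripper: 1
  squeeze: 10

```text
clock: 3.3
position: [0.486, -0.1977, 0.0685]
ee_rot: [2.811, 1.402, 0.001]
force: [-2.1, 1.0, 8.0]
width: 0.664
gripper_force: 10.0
```

```bash
python3 -c "
from h import *
np.set_printoptions(precision=4,suppress=True)
need(.487,-.1955,.068,-1.493)
t=snap('top','t1.png');s=snap('side','s1.png')
a=cv2.resize(t[198:276,295:373],(390,390),interpolation=cv2.INTER_CUBIC)
b=cv2.resize(s[215:325,190:300],(390,390),interpolation=cv2.INTER_CUBIC)
cv2.imwrite('pics/crop1.png',np.hstack([a,b])[:,:,::-1])"
```

```text
t 3.3 pos [ 0.486  -0.1977  0.0685] yaw_y -0.6454928239355538 tilt 0.0007886551018063185 F [-2.0609  1.0364  7.9818] j [ 0.4729  0.4826 -0.2521  1.9731  0.1797  0.7063 -0.5342] w 0.6636901365846404 9.99690905213356
shift [ 0.0023 -0.0005  0.0005] twist units 0.5395398255060395
```

View pics/crop1.png

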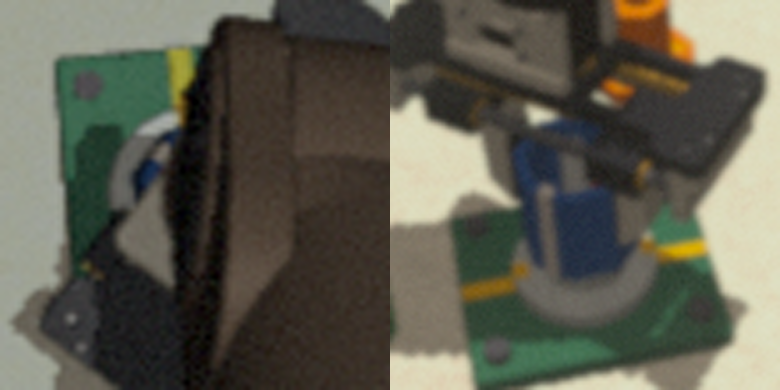

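The grip width is 61.1 mm, so the pads are square on opposite flats, with the hub's stripe visible at about (545,235) in the crop. Next is the clockwise turn.

Call:
move_arm:
  motion:
    - {"tx": 0.001, "ty": 0.0, "tz": 0.0, "twist": 0.07}
    - {"tx": 0.0, "ty": 0.0, "tz": 0.0, "twist": 0.07}
    - {"tx": 0.0, "ty": 0.0, "tz": 0.0, "twist": 0.07}
    - {"tx": 0.0, "ty": 0.0, "tz": 0.0, "twist": 0.07}
    - {"tx": 0.0, "ty": 0.0, "tz": 0.0, "twist": 0.07}
    - {"tx": 0.0, "ty": 0.0, "tz": 0.0, "twist": 0.07}
    - {"tx": 0.0, "ty": 0.0, "tz": 0.0, "twist": 0.07}
    - {"tx": 0.0, "ty": 0.0, "tz": 0.0, "twist": 0.05}
    - {"tx": 0.0, "ty": 0.0, "tz": 0.0, "twist": 0.0}
    - {"tx": 0.0, "ty": 0.0, "tz": 0.0, "twist": 0.0}

```text
clock: 4.4
position: [0.4859, -0.1963, 0.0674]
ee_rot: [-3.138, -0.125, 0.002]
force: [-0.7, 3.3, -5.9]
width: 0.665
gripper_force: 10.0
```

```bash
python3 -c "
from h import *
np.set_printoptions(precision=4,suppress=True)
need(.487,-.1955,.068,-1.493)"
```

```text
t 4.4 pos [ 0.4859 -0.1963  0.0674] yaw_y -1.4908979554482957 tilt 0.001361138613776511 F [-0.7453  3.257  -5.8876] j [ 0.301   0.4694 -0.0252  1.9883  0.0177  0.6855 -1.2261] w 0.6653379766274958 9.991739988327026
shift [ 0.0012 -0.0007 -0.0006] twist units 0.001338203124012553
```

Yaw reached; now I'll release to let the hub drop, then rise and look.

Call:
move_arm:
  motion:
    - {"tx": 0.0, "ty": 0.0, "tz": 0.0, "twist": 0.0}
    - {"tx": 0.0, "ty": 0.0, "tz": 0.0, "twist": 0.0}
    - {"tx": 0.0, "ty": 0.0, "tz": 0.0, "twist": 0.0}
    - {"tx": 0.0, "ty": 0.0, "tz": 0.0, "twist": 0.0}
    - {"tx": 0.0, "ty": 0.0, "tz": 0.0, "twist": 0.0}
    - {"tx": 0.0, "ty": 0.0, "tz": -0.04, "twist": 0.0}
    - {"tx": 0.0, "ty": 0.0, "tz": -0.05, "twist": 0.0}
    - {"tx": 0.0, "ty": 0.0, "tz": -0.05, "twist": 0.0}
    - {"tx": 0.0, "ty": 0.0, "tz": -0.02, "twist": 0.0}
  gripper: -1

```text
clock: 5.3
position: [0.4883, -0.1976, 0.2327]
ee_rot: [3.137, 0.121, 0.01]
force: [0.2, -0.4, -0.9]
width: 0.998
gripper_force: 0.0
```

```bash
python3 -c "
from h import *
np.set_printoptions(precision=4,suppress=True)
t=snap('top','t2.png');s=snap('side','s2.png')
a=cv2.resize(t[198:276,295:373],(390,390),interpolation=cv2.INTER_CUBIC)
b=cv2.resize(s[235:325,200:290],(390,390),interpolation=cv2.INTER_CUBIC)
cv2.imwrite('pics/crop2.png',np.hstack([a,b])[:,:,::-1])
need(.453,.106,.227,0)
# collar geometry from side+top initial pictures
t=cv2.imread('pics/top0.png');s=cv2.imread('pics/side0.png')
a=cv2.resize(t[226:276,181:231],(390,390),interpolation=cv2.INTER_CUBIC)
b=cv2.resize(s[170:220,195:245],(390,390),interpolation=cv2.INTER_CUBIC)
cv2.imwrite('pics/col.png',np.hstack([a,b]))
hs=cv2.cvtColor(t,cv2.COLOR_BGR2HSV);m=cv2.inRange(hs,(8,120,80),(25,255,255));m[:, :181]=0;m[:,231:]=0;m[:226]=0;m[276:]=0
P=np.argwhere(m)[:,::-1].astype(np.float32)
W=np.array([atz('top',p,.01)[:2] for p in P],np.float32);c=cv2.minEnclosingCircle(W);print(c)
H=cv2.convexHull(W)[:,0]
# octagon fit (70 across flats?): support widths by direction
for k in range(0,45,5):
    print(k,[round(float(np.ptp(W@np.array([np.cos(a),np.sin(a)]))),4) for a in np.radians(k+np.arange(0,180,45))])
"
```

```text
t 5.4 pos [ 0.4884 -0.1976  0.2314] yaw_y -1.493850817728134 tilt 0.006993579414509704 F [-0.1053  0.2039 -0.7181] j [ 0.2977  0.269  -0.0187  1.809   0.0059  1.0567 -1.217 ] w 0.9995477260561877 0.0
shift [-0.012  -0.3054  0.0036] twist units -0.9510149675332101
((0.45494481921195984, 0.10806067287921906), 0.035973209887742996)
0 [0.069, 0.071, 0.0692, 0.0704]
5 [0.0688, 0.0701, 0.0692, 0.0702]
10 [0.068, 0.0687, 0.0688, 0.0694]
15 [0.0677, 0.0684, 0.0683, 0.0685]
20 [0.0692, 0.0698, 0.0696, 0.0694]
25 [0.0703, 0.0708, 0.0708, 0.0704]
30 [0.0712, 0.0712, 0.0716, 0.0708]
35 [0.0716, 0.0711, 0.0717, 0.0707]
40 [0.0716, 0.0704, 0.0714, 0.0701]
```

View pics/crop2.png

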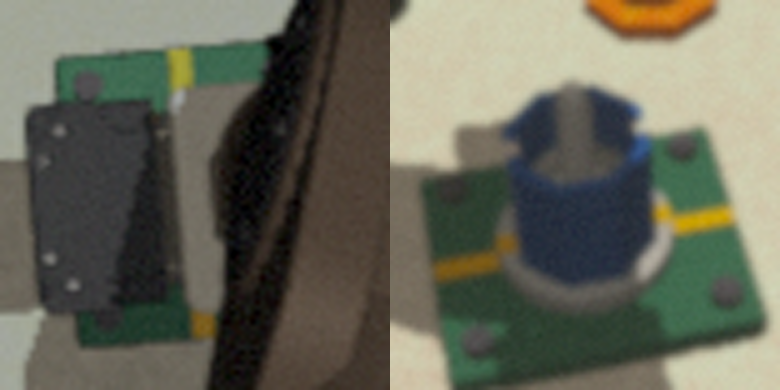

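View pics/col.png

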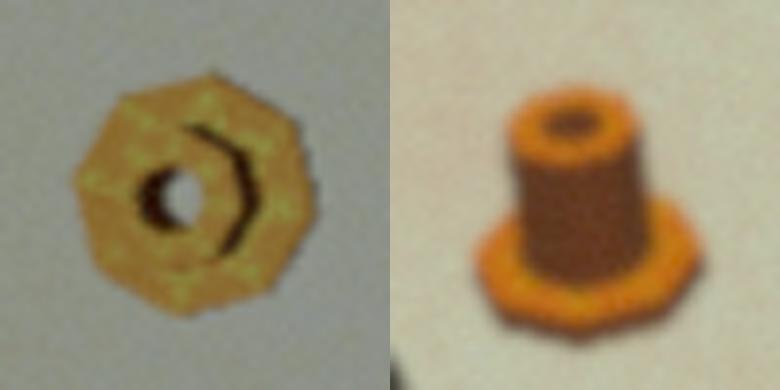

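The hub has dropped: in the side crop its rim is lower, the pin stands clear of it at about (573,85), and its underside meets the flange. The collar is at (0.455,0.108), with flat normals at 14.5° + 45°k. I'll move over it.

Call:
move_arm:
  motion:
    - {"tx": -0.0014, "ty": -0.0439, "tz": 0.0, "twist": 0.0}
    - {"tx": -0.0014, "ty": -0.0439, "tz": 0.0, "twist": 0.0}
    - {"tx": -0.0014, "ty": -0.0439, "tz": 0.0, "twist": 0.0}
    - {"tx": -0.0014, "ty": -0.0439, "tz": 0.0, "twist": 0.0}
    - {"tx": -0.0014, "ty": -0.0439, "tz": 0.0, "twist": 0.0}
    - {"tx": -0.0014, "ty": -0.0439, "tz": 0.0, "twist": 0.0}
    - {"tx": -0.0014, "ty": -0.0439, "tz": 0.0, "twist": 0.0}
    - {"tx": 0.0, "ty": 0.0, "tz": 0.0, "twist": -0.056}
    - {"tx": 0.0, "ty": 0.0, "tz": 0.0, "twist": -0.056}
    - {"tx": 0.0, "ty": 0.0, "tz": 0.0, "twist": 0.0}

```text
clock: 6.4
position: [0.4523, 0.1089, 0.2266]
ee_rot: [3.116, 0.4, -0.003]
force: [-0.5, -0.2, 1.1]
width: 1.0
gripper_force: 0.0
```

```bash
python3 -c "
from h import *
np.set_printoptions(precision=4,suppress=True)
need(.455,.108,.02,-1.318)
# spindle/hub refined with the arm away
t=snap('top','t3.png');t=t[:,:,::-1].copy()
hsv=cv2.cvtColor(t,cv2.COLOR_BGR2HSV)
bl=cv2.inRange(hsv,(100,80,40),(125,255,255));bl[:, :310]=0;bl[:,360:]=0;bl[:210]=0;bl[265:]=0
c=cv2.minEnclosingCircle(np.argwhere(bl)[:,::-1].astype(np.float32));print('blue',c,atz('top',c[0],.085))
for r in arm.place_of('top','pin_tip')[:2]:
    p=px(r['point']);print(p,r['conf'],atz('top',p,.115))
cv2.imwrite('pics/crop3.png',cv2.resize(t[198:276,295:373],(546,546),interpolation=cv2.INTER_CUBIC))
arm.get_image('side')
for q,z in(('hub',.025),('seat',.025),('pin_tip',.115)):
  for r in arm.place_of('side',q)[:2]:
    p=px(r['point']);print(q,p,r['conf'],atz('side',p,z))
"
```

```text
t 6.4 pos [0.4523 0.1089 0.2266] yaw_y -1.3155359559935191 tilt 0.0019358437253660658 F [-0.4733 -0.1923  1.1226] j [-0.1386  0.1935 -0.2477  1.9282  0.0548  1.0282 -1.7258] w 0.9998211849759365 0.0
shift [0.0028 0.0015 0.2066] twist units 0.00156865913450959
blue ((336.16070556640625, 236.0), 14.714924812316895) [ 0.4876 -0.1954  0.085 ]
[336.672 234.318] 0.71 [ 0.4911 -0.193   0.115 ]
hub [245.672 287.406] 0.94 [ 0.4908 -0.1937  0.025 ]
hub [253.68  278.796] 0.68 [ 0.5088 -0.1742  0.025 ]
seat [244.328 290.094] 0.87 [ 0.4876 -0.2     0.025 ]
pin_tip [239.176 257.586] 0.7 [ 0.4839 -0.2007  0.115 ]
pin_tip [242.2   275.688] 0.6 [ 0.4852 -0.2453  0.115 ]
```

View pics/crop3.png

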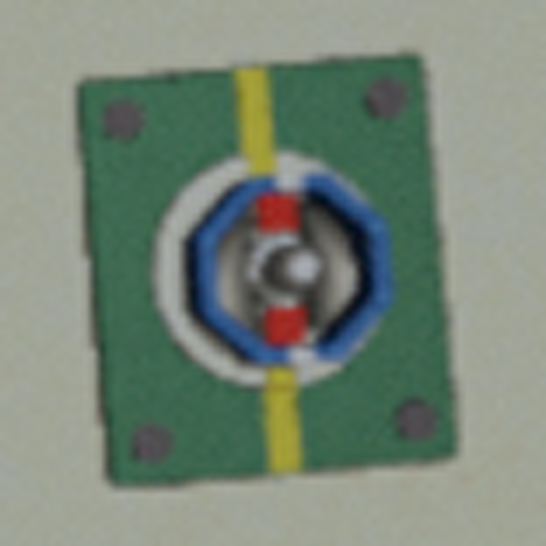

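Tabs at (279,212) and (286,326) line up with the yellow stripes, so the hub is home. Now I'll grasp the collar.

Call:
move_arm:
  motion:
    - {"tx": 0.0028, "ty": 0.0015, "tz": 0.03, "twist": 0.0}
    - {"tx": 0.0, "ty": 0.0, "tz": 0.045, "twist": 0.0}
    - {"tx": 0.0, "ty": 0.0, "tz": 0.045, "twist": 0.0}
    - {"tx": 0.0, "ty": 0.0, "tz": 0.04, "twist": 0.0}
    - {"tx": 0.0, "ty": 0.0, "tz": 0.025, "twist": 0.0}
    - {"tx": 0.0, "ty": 0.0, "tz": 0.015, "twist": 0.0}
    - {"tx": 0.0, "ty": 0.0, "tz": 0.006, "twist": 0.0}
    - {"tx": 0.0, "ty": 0.0, "tz": 0.0, "twist": 0.0}

```text
clock: 7.5
position: [0.4559, 0.1078, 0.0213]
ee_rot: [3.116, 0.395, -0.002]
force: [0.3, 0.5, -0.1]
width: 0.999
gripper_force: 0.0
```

Call:
move_arm:
  motion:
    - {"tx": 0.0, "ty": 0.0, "tz": 0.0, "twist": 0.0}
    - {"tx": 0.0, "ty": 0.0, "tz": 0.0, "twist": 0.0}
    - {"tx": 0.0, "ty": 0.0, "tz": 0.0, "twist": 0.0}
    - {"tx": 0.0, "ty": 0.0, "tz": 0.0, "twist": 0.0}
    - {"tx": 0.0, "ty": 0.0, "tz": 0.0, "twist": 0.0}
    - {"tx": 0.0, "ty": 0.0, "tz": 0.0, "twist": 0.0}
    - {"tx": 0.0, "ty": 0.0, "tz": 0.0, "twist": 0.0}
    - {"tx": 0.0, "ty": 0.0, "tz": 0.0, "twist": 0.0}
  gripper: 1
  squeeze: 10

```text
clock: 8.3
position: [0.4561, 0.1082, 0.0218]
ee_rot: [-3.116, -0.397, -0.0]
force: [-0.1, 0.7, 2.2]
width: 0.434
gripper_force: 10.0
```

```bash
python3 -c "
from h import *
np.set_printoptions(precision=4,suppress=True)
need(.455,.108,.227,-1.318)
print(atz('top',(338.3,236.3),.115),atz('top',(336.2,236),.085),proj('top',(.4875,-.1955,.115)),proj('side',(.4875,-.1955,.115)))
"
```

```text
t 8.3 pos [0.4561 0.1082 0.0218] yaw_y -1.3176852855912085 tilt 0.0001635567582823649 F [-0.1174  0.7336  2.2192] j [-0.1976  0.4909 -0.1943  2.1411  0.1826  0.5245 -1.8456] w 0.4337630661095699 10.000186909855984
shift [-0.0011 -0.0001 -0.2052] twist units 0.00020035341528570978
[ 0.4867 -0.1965  0.115 ] [ 0.4876 -0.1955  0.085 ] [337.8508 235.9525] [240.8893 255.3201]
```

Call:
move_arm:
  motion:
    - {"tx": 0.0, "ty": 0.0, "tz": -0.03, "twist": 0.0}
    - {"tx": 0.0, "ty": 0.0, "tz": -0.045, "twist": 0.0}
    - {"tx": 0.0, "ty": 0.0, "tz": -0.045, "twist": 0.0}
    - {"tx": 0.0, "ty": 0.0, "tz": -0.04, "twist": 0.0}
    - {"tx": -0.00646, "ty": 0.0432, "tz": 0.0, "twist": 0.0}
    - {"tx": -0.00646, "ty": 0.0432, "tz": 0.0, "twist": 0.0}
    - {"tx": -0.00646, "ty": 0.0432, "tz": 0.0, "twist": 0.0}
    - {"tx": -0.00646, "ty": 0.0432, "tz": 0.0, "twist": 0.0}
    - {"tx": -0.00646, "ty": 0.0432, "tz": 0.0, "twist": 0.0}
    - {"tx": -0.00646, "ty": 0.0432, "tz": 0.0, "twist": 0.0}
    - {"tx": -0.00646, "ty": 0.0432, "tz": 0.0, "twist": 0.0}
    - {"tx": 0.0, "ty": 0.0, "tz": 0.0, "twist": 0.0}

```text
clock: 9.5
position: [0.487, -0.2033, 0.1814]
ee_rot: [3.115, 0.382, -0.001]
force: [0.5, 0.5, -0.3]
width: 0.436
gripper_force: 10.0
```

```bash
python3 -c "
from h import *
np.set_printoptions(precision=4,suppress=True)
need(.488,-.196,.148,-1.318)
s=snap('side','s4.png')
cv2.imwrite('pics/crop4.png',cv2.resize(s[170:320,150:350],(800,600),interpolation=cv2.INTER_CUBIC)[:,:,::-1])
for q in (-.02,0.,.02,.035): pass
"
```

```text
t 9.5 pos [ 0.487  -0.2033  0.1814] yaw_y -1.326669316193304 tilt 0.0033063388280992786 F [ 0.4668  0.4828 -0.3447] j [ 0.3541  0.3266 -0.0799  1.864   0.0355  0.9519 -1.0689] w 0.43622677247369246 9.99919033212791
shift [ 0.0027 -0.0069  0.0334] twist units -0.005519058101563793
```

View pics/crop4.png

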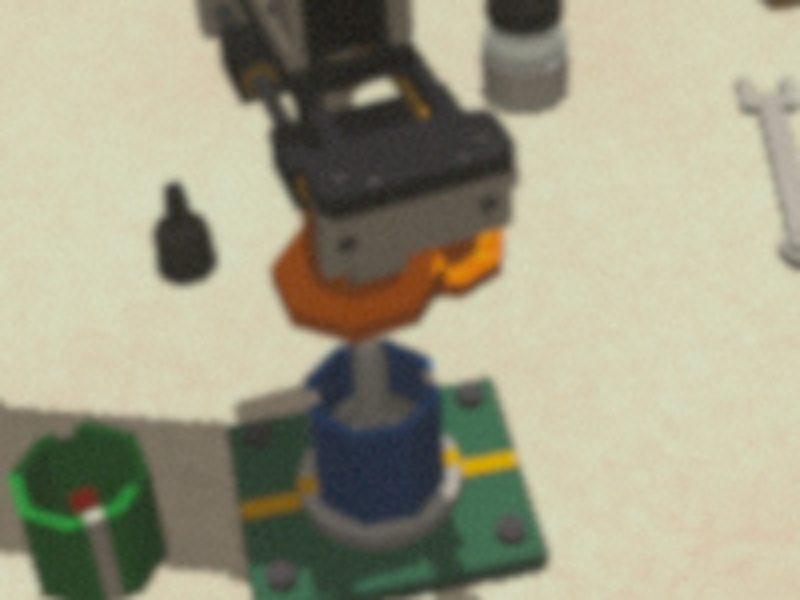

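Call:
move_arm:
  motion:
    - {"tx": 0.0, "ty": 0.0, "tz": 0.0, "twist": 0.0}
    - {"tx": 0.0, "ty": 0.0, "tz": 0.0, "twist": 0.0}
    - {"tx": 0.0, "ty": 0.0, "tz": 0.0, "twist": 0.0}

```text
clock: 9.85
position: [0.4881, -0.1946, 0.1817]
ee_rot: [-3.116, -0.4, 0.0]
force: [0.7, -0.5, -0.9]
width: 0.435
gripper_force: 10.0
```

```bash
python3 -c "
from h import *
np.set_printoptions(precision=4,suppress=True)
need(.487,-.196,.148,-1.318)
s=snap('side','s5.png')
p=arm.observe()['position']
m=cv2.inRange(cv2.cvtColor(s,cv2.COLOR_RGB2HSV),(5,120,50),(22,255,255));m[:215]=0;m[260:]=0;m[:,:200]=0;m[:,275:]=0
# predicted flange outline mask for tool-x offsets
from scipy.spatial.transform import Rotation as R
M=R.from_rotvec(arm.observe()['ee_rot']).as_matrix()
def oct(dx,dz):
    P=[]
    for z in(0,.01):
        for k in range(8):
            a=np.pi/8+k*np.pi/4;r=.035/np.cos(np.pi/8)
            P.append(proj('side',p+M@np.array([r*np.cos(a)+dx,r*np.sin(a),dz-z])))
    return cv2.convexHull(np.array(P,np.float32))[:,0]
for y in range(228,256,3):
    c=np.flatnonzero(m[y]);print(y,c.min() if len(c) else None,c.max() if len(c) else None,end=' | ')
print('rows',np.flatnonzero(m.any(1)).max())
for dx in(-.004,-.002,0,.002,.004):
    h=oct(dx,.0215);print(dx,'minx',h[:,0].min(),'maxy',h[np.argmax(h[:,1])])
im=cv2.resize(s[200:290,190:290],(720,648),interpolation=cv2.INTER_CUBIC)[:,:,::-1].copy()[:600]
h=((oct(0,.0215)+.5-[190,200])*7.2).astype(int);cv2.polylines(im,[h],True,(255,0,255),1)
cv2.imwrite('pics/crop5.png',im)
"
```

```text
t 9.85 pos [ 0.4881 -0.1946  0.1817] yaw_y -1.3155857862640257 tilt 0.0004479191418252944 F [ 0.6854 -0.4975 -0.854 ] j [ 0.3465  0.3237 -0.0878  1.8675  0.0338  0.952  -1.072 ] w 0.4349298119366866 9.999992344710336
shift [-0.0014  0.0011  0.0337] twist units 0.0015369361990427049
228 222 274 | 231 220 274 | 234 219 274 | 237 220 273 | 240 221 269 | 243 223 255 | 246 224 252 | 249 234 242 | 252 None None | 255 None None | rows 249
-0.004 minx 214.96509 maxy [236.0522 252.4657]
-0.002 minx 216.07132 maxy [237.1775 252.117 ]
0 minx 217.17577 maxy [238.3009 251.7689]
0.002 minx 218.27841 maxy [239.4225 251.4214]
0.004 minx 219.37929 maxy [240.5422 251.0745]
```

View pics/crop5.png

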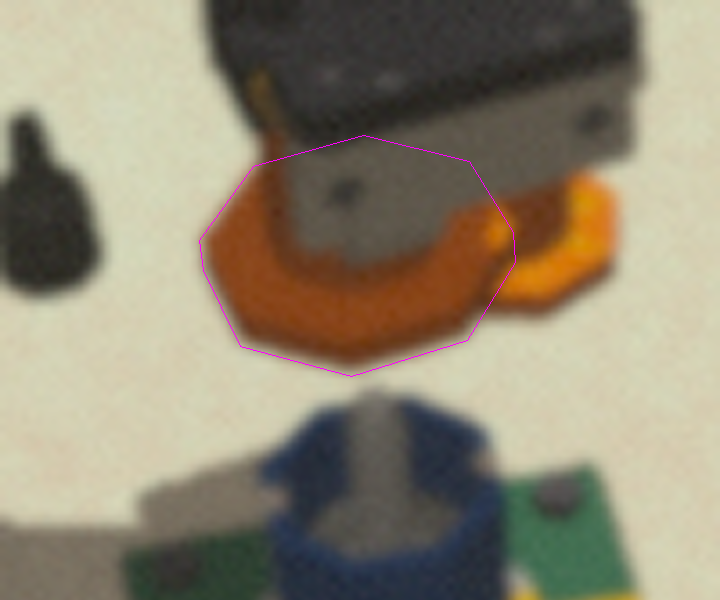

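The flange outline centres on the tool axis, with the rim at about 206–510 px in the crop. The pin tip at (380,392) lies under it. I'll lower to just over the tip and engage the taper.

Call:
move_arm:
  motion:
    - {"tx": 0.0, "ty": 0.0015, "tz": 0.02, "twist": 0.0}
    - {"tx": 0.0, "ty": 0.0, "tz": 0.015, "twist": 0.0}
    - {"tx": 0.0, "ty": 0.0, "tz": 0.005, "twist": 0.0}
    - {"tx": 0.0, "ty": 0.0, "tz": 0.003, "twist": 0.0}
    - {"tx": 0.0, "ty": 0.0, "tz": 0.004, "twist": 0.0}
    - {"tx": 0.0, "ty": 0.0, "tz": 0.004, "twist": 0.0}
    - {"tx": 0.0, "ty": 0.0, "tz": 0.0, "twist": 0.0}

```text
clock: 10.6
position: [0.4884, -0.1972, 0.1306]
ee_rot: [-3.116, -0.397, -0.0]
force: [-0.4, 1.4, -2.1]
width: 0.436
gripper_force: 10.0
```

Call:
move_arm:
  motion:
    - {"tx": 0.0, "ty": 0.0, "tz": 0.004, "twist": 0.0}
    - {"tx": 0.0, "ty": 0.0, "tz": 0.004, "twist": 0.0}
    - {"tx": 0.0, "ty": 0.0, "tz": 0.004, "twist": 0.0}
    - {"tx": 0.0, "ty": 0.0, "tz": 0.002, "twist": 0.0}
    - {"tx": 0.0, "ty": 0.0, "tz": 0.0, "twist": 0.0}

```text
clock: 11.1
position: [0.4882, -0.1962, 0.1164]
ee_rot: [-3.115, -0.398, 0.001]
force: [-0.3, 5.4, -3.1]
width: 0.437
gripper_force: 10.0
```

Call:
move_arm:
  motion:
    - {"tx": 0.0, "ty": -0.0007, "tz": 0.004, "twist": 0.0}
    - {"tx": 0.0, "ty": 0.0, "tz": 0.003, "twist": 0.0}
    - {"tx": 0.0, "ty": 0.0, "tz": 0.002, "twist": 0.0}
    - {"tx": 0.0, "ty": 0.0, "tz": 0.0, "twist": 0.0}
    - {"tx": 0.0, "ty": 0.0, "tz": 0.0, "twist": 0.0}

```text
clock: 11.6
position: [0.4881, -0.1961, 0.1073]
ee_rot: [-3.115, -0.397, 0.001]
force: [0.7, 4.5, -2.1]
width: 0.432
gripper_force: 10.0
```

Nearly seated. Now I'll release, rise gently and move back clear for a look.

Call:
move_arm:
  motion:
    - {"tx": 0.0, "ty": 0.0, "tz": 0.0, "twist": 0.0}
    - {"tx": 0.0, "ty": 0.0, "tz": 0.0, "twist": 0.0}
    - {"tx": 0.0, "ty": 0.0, "tz": 0.0, "twist": 0.0}
    - {"tx": 0.0, "ty": 0.0, "tz": 0.0, "twist": 0.0}
    - {"tx": 0.0, "ty": 0.0, "tz": 0.0, "twist": 0.0}
    - {"tx": 0.0, "ty": 0.0, "tz": -0.02, "twist": 0.0}
    - {"tx": 0.0, "ty": 0.0, "tz": -0.04, "twist": 0.0}
    - {"tx": 0.0, "ty": 0.0, "tz": -0.045, "twist": 0.0}
    - {"tx": 0.0, "ty": -0.045, "tz": -0.02, "twist": 0.0}
    - {"tx": 0.0, "ty": -0.045, "tz": 0.0, "twist": 0.0}
    - {"tx": 0.0, "ty": -0.045, "tz": 0.0, "twist": 0.0}
    - {"tx": 0.0, "ty": -0.045, "tz": 0.0, "twist": 0.0}
  gripper: -1

```text
clock: 12.8
position: [0.4426, -0.0212, 0.2331]
ee_rot: [3.116, 0.395, 0.002]
force: [0.6, -0.3, 0.3]
width: 1.004
gripper_force: 0.0
```

```bash
python3 -c "
from h import *
t=snap('top','t6.png');s=snap('side','s6.png')
a=cv2.resize(t[198:276,295:373],(390,390),interpolation=cv2.INTER_CUBIC)
b=cv2.resize(s[215:325,190:300],(390,390),interpolation=cv2.INTER_CUBIC)
cv2.imwrite('pics/crop6.png',np.hstack([a,b])[:,:,::-1])
print(arm.observe()['clock'],arm.observe()['position'],arm.observe()['force'])"
```

```text
12.9 [ 0.44180521 -0.01683991  0.23315239] [ 1.25683869 -0.48429336 -0.05719279]
```

View pics/crop6.png

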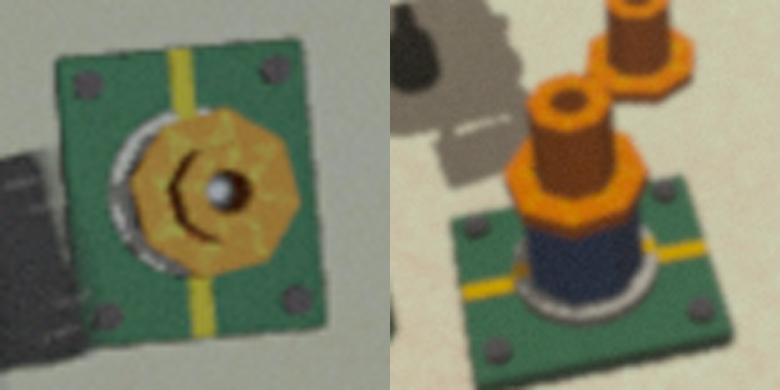

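The collar sits flat on the hub over the pin: the pin shows in the bore at (222,190) and the flange is level in the side crop. The arm is clear, so I'm handing in.

```bash
python3 -c "
from cell import arm
print(arm.sign_off())"
```

```text
the job is handed in; nothing more can be done
None
```

The job is handed in at about 13 s on the robot's clock: in the last pictures the hub is home in the keyways and the collar sits flat on it over the pin, released; no verdict came back.

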